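# Shut the valve and unclip the filter cover of the air sampler

## Task

First close the sampler's valve: turn its knob until the white pointer lines up with the long white index mark, and let go. Then squeeze the two snap tabs of the filter cover together, draw the cover straight off the sloping panel, and set it down, without dropping it, flat and tabs up in the empty bay of the parts tray. Leave the valve closed, and leave the tin in the other bay and the other things on the desk where they stand.

Things in the scene. Friction and masses are not known exactly. Their poses are not given: they have to be found in the camera images.
- sampler: Air sampler: fixed grey wedge console with black cheeks, 126 (x) x 234 (y) x 98 mm high, left or right of the tray. Origin under its centre, z up, low front edge to -x. Its flat panel (130 mm along the slope) rises to +x at 0.45 rad (26 degrees); panel centre at [0, 0, 68] mm, outward normal [-0.435, 0, 0.900]. Point the tool squarely at the panel (7 degrees off is harmless)
- well (a point): Centre, in the panel's face, of the filter opening (72 mm along the slope, 68 mm across), 55 mm to +y of the panel's middle (the knob is 58 mm to -y); axes as sampler
- knob (a joint): Valve knob angle: 0 with the pointer at the index mark (pointing straight up the slope); negative while it must still turn clockwise, seen looking squarely at the panel. Starts at -1.45 to -0.7; turns from -1.8 to 0.7 with no stop at 0, light friction (0.04 N m), stays where left
- knob_grip (a point): On the knob's axis, 22 mm above the panel, where to grip. z: the panel's outward normal; x: along the grip bar to its pointer end. Black knob: disc 42 mm across, 7 mm thick, with a bar 40 mm long (x), 12 mm thick (y), top 35 mm above the panel, a white pointer line at one end
- cover: Loose clip-on filter cover, grey, 0.16 kg. Origin: centre of the underside of its plug (68 x 34 mm, 16 mm deep, inside the opening; it stands on this when put down). z points outward (panel normal while clipped), x up the slope, y across. Plate 88 (x) x 76 (y) mm, z 16 to 20 mm, lies on the panel's face (z = 16 mm). A snap tab stands at the middle of each y side
- cover_grip (a point): Midway between the two snap tabs, 36 mm above the cover's origin, axes as cover. Squeeze the tabs here along y: each is 22 mm wide (x), top at 46 mm above the cover's origin; outer faces 62 mm apart at rest, 48 mm squeezed. The squeezed tabs rest on stops and carry the cover
- tab_left (a joint): Inward travel of the tab on the cover's +y side: 0 at rest, 0.007 m fully squeezed; spring 2 N at rest to 6 N squeezed. A hook at its foot (6 to 10.5 mm above the cover's origin) catches 4 mm behind the panel's edge until squeezed 5 mm or more
- tab_right (a joint): The same for the tab on the cover's -y side
- tray: Fixed open aluminium tray, 132 (x) x 212 (y) mm, 22 mm high, walls and floor 4 mm thick; a divider of the same height across its middle makes two bays of 124 (x) x 100 (y) mm. Origin under its centre, z up. The +y bay is empty, the tin stands in the other
- free_bay (a point): Centre of the floor of the empty bay; axes as tray. The cover fits with its x along the tray's x or across it
- tin: Loose round pale tin with lid, 66 mm across, 24 mm high, in the tray's other bay; origin under its centre. Leave alone
- sample_cup: Clear cup with lid, loose, 71 mm across, 76 mm high, between sampler and tray; origin under its centre. Leave alone
- dark_pot: Sample pot with white ribbed cap, loose, 50 mm across, 54 mm high, between sampler and tray, farther back; origin under its centre. Leave alone
- film_roll: Standing roll of film, loose, 53 mm across, 272 mm high, at the back; origin under its centre. Leave alone
- wash_bottle: Wash bottle, loose, 62 x 104 mm, 215 mm high, at the back left; origin under its centre. Leave alone
- marker_cup: Cup with marker pens, loose, 88 mm across, 134 mm high, at the back right; origin under its centre. Leave alone

How it is judged:
On the way, in this order (a step that is already met when the one before it is completed fails the run):
1. the knob is at the index mark (within 0.14 rad) and let go, the cover still clipped on (value of joint knob between -0.14 and 0.14 rad and contact force between the fingers and knob below 0.05 N and distance of cover_grip from where it was at the start of the episode below 0.01 m), for 0.2 s.
2. the cover is off the panel, held by the fingers with both tabs squeezed (distance between cover_grip and well above 0.06 m and contact force between the fingers and cover above 0.5 N and value of joint each of tab_left, tab_right above 0.004 m), for 0.1 s.
3. the cover is brought down on the floor of the empty bay while still held (not dropped) (horizontal distance between cover and free_bay below 0.03 m and z of cover in the frame of free_bay below 0.006 m and contact force between the fingers and cover above 0.3 N), for 0.1 s.
At the end, for the whole second after the job is handed in: The cover stands at rest, flat (within 4 mm of the floor, 0.1 rad) and tabs up, in the empty bay (within 30 mm of its centre), its tabs sprung back, and the knob is at the index mark within 0.14 rad (8 degrees) (horizontal distance between cover and free_bay below 0.03 m and z of cover in the frame of free_bay below 0.004 m and angle between cover's own z axis and vertical below 0.1 rad and linear speed of cover below 0.02 m/s and value of joint each of tab_left, tab_right below 0.002 m and value of joint knob between -0.14 and 0.14 rad); the robot touches nothing.
It fails at once if the tin or another bystander is moved by more than 30 mm (distance of any of tin, sample_cup, dark_pot, film_roll, wash_bottle, marker_cup from where it was at the start of the episode above 0.03 m).
It fails at once if a bystander is tipped over (angle between any of sample_cup, dark_pot, film_roll, wash_bottle, marker_cup's own z axis and vertical above 0.6 rad).
It also fails if it takes over 67 s, if anything falls off the work surface, if the arm or the gripper's body presses on something with over 40 N, if the wrist force passes 120 N, or if a joint passes its speed limit or range.

## Robot

A 6-joint arm with a two-finger parallel gripper is mounted at the origin on a cart in front of the work surface, level with it; the furniture and walls round the work are solid. World frame = base frame: x ahead of the robot, y to its left, z up, the work surface at z = 0. Lengths are in m, angles in rad, forces in N, time in s.
With the tool pointing down it reaches from about 0.4 to 0.825 m from the base axis. Payload 7 kg.
Tool frame: the origin (TCP) lies at the very end of the fingers, on their centre line; the grasp point (between the pads) lies 19 mm behind it; z points along the fingers, y is the line along which they close (so a half turn about z gives the same grasp; the last joint's range is limited). The gripper opens to 88 mm and grips with 3 to 60 N. Pads are 19 mm wide; open, the fingers measure 130 mm over their backs; the gripper's body (78 mm by 193 mm) begins 47 mm behind the grasp point.
Start: joints at [-0.896, 0.359, 0.012, 0, -1.224, -0.288], TCP at [0.255, -0.625, 0.227] pointing down, gripper open.
Joint ranges: [-3.07, 3.07], [-1.43, 2.12], [-1.02, 1.25], [-3.03, 1.67], [-3.05, -0], [-3.03, 3.03]. Speed limits (rad/s): [2.39, 2.39, 3.01, 3.14, 3.14, 3.14].

## Interface

Orientations are given as [roll, pitch, yaw] about the fixed x, y, z axes, in that order (R = Rz(yaw) Ry(pitch) Rx(roll)).
In Python, from station import arm gives the robot as it stands.
- The arm moves only by the tool step_arm, never from a script. Its argument "rows" is a list of rows, each a list of 5 numbers: the shift along the world's x, y, z in m, then the turn about the world's z in rad, then the finger opening in m, from 0 to 0.0876. In form: [[x, y, z, spin, gripper], ...]. A call has 1 to 20 rows; each row is the pose to reach, as a shift and turn from the pose commanded when the call began; what a row does not reach only later rows make up. A row lasts 1/10 s, in which the tool goes at most 50 mm and 8.59 degrees, less where a joint would pass 70% of its speed; a pose out of reach is approached as far as the arm can. A call with a gripper value outside its range is refused whole. The fingers move at their own pace and stop on an object; "newtons" is the grip in N (left out, the last holds). Time passes only in rows, so rows that repeat a pose let the fingers close. It gives the time, the measured TCP pose, the force, the opening and the grip force at its end, in the units of the state.
- arm.get_state(): the state, without advancing time (a new reading comes with each control period).
- arm.grab_frame(name): name is "scene" or "top"; returns a dict with "color" (384x512x3 uint8, blue, green, red), "vfov" (degrees; the focal length in pixels is half the picture's height over the tangent of half this angle, whatever the lens; pixels are square), "cx", "cy" (the principal point, pixels), "k1" (the pictures are not rectified: a ray, as slopes to the right and down, at radius r is drawn at 1 + k1 r^2 times it, then the intrinsics apply), "rvec" (rotation vector, rad) and "tvec" (3), from world to camera coordinates, as OpenCV has them. Camera axes: x right, y down, z forward; pixel columns grow to the right and rows downward; lengths in m; the calibration is good to about 2 mm. A picture is of the moment at which its call begins. There is no depth.
- arm.job_done(): hands the job in; it is judged then, once.
The state is a dict: "t": time; "q": joint angles; "qd": joint speeds; "joint_efforts": joint torques, N m; "eef_pos": TCP position; "ee_rot": TCP orientation; "force": force on the tool from outside, world axes, zero at the start; "moment": the same for the moment, N m; "width": finger opening in m; "gripper_force": force on a finger pad.
Only numpy, scipy, OpenCV 4.12 (cv2) and the standard library are available. Lean on these libraries where they do the work, as an engineer would, in place of code of your own. Each camera call takes 0.05 s, during which the arm holds its last target. There are 200 camera calls.

## Working session

There is one attempt and no reset: what is moved stays moved. The work goes in short steps, Python scripts to look and compute and a tool call to move; the robot and the scene stay as the last step left them, time stands still between calls to the robot, and variables do not carry over. Pictures are saved under pics/ and viewed, at most 10 in all, crops included, and the job is handed in when it is done.

Besides the shell and the picture viewer there is one more tool, called after "Call:" by a JSON object that holds its "name" and its "arguments". step_arm: Moves the arm, as the interface text tells. Its arguments: {"type":"object","properties":{"rows":{"type":"array"},"newtons":{"type":"number"}},"required":["rows"]}

```bash
mkdir -p pics; cat > h.py <<'E'
import numpy as np, cv2, json
from station import arm
from scipy.spatial.transform import Rotation as R
def grab(n,f):
    d=arm.grab_frame(n); cv2.imwrite(f'pics/{f}.png',d['color'])
    np.save(f'pics/{f}.npy',{k:v for k,v in d.items() if k!='color'},allow_pickle=True); return d
def load(f): return np.load(f'pics/{f}.npy',allow_pickle=True).item()
def K(d):
    f=192/np.tan(np.radians(d['vfov'])/2); return np.array([[f,0,d['cx']],[0,f,d['cy']],[0,0,1]]),np.array([d['k1'],0,0,0,0.])
def proj(d,P):
    k,D=K(d); return cv2.projectPoints(np.array(P,float).reshape(-1,3),np.array(d['rvec'],float),np.array(d['tvec'],float),k,D)[0].reshape(-1,2)
def ray(d,uv):
    k,D=K(d); u=cv2.undistortPoints(np.array(uv,float).reshape(-1,1,2),k,D).reshape(-1,2)
    M=cv2.Rodrigues(np.array(d['rvec'],float))[0]; t=np.array(d['tvec'],float).ravel()
    return -M.T@t, np.c_[u,np.ones(len(u))]@M
def onz(d,uv,z):
    c,r=ray(d,uv); z=np.broadcast_to(z,len(r)); return c+r*((z-c[2])/r[:,2])[:,None]
E
python3 - <<'E'
from h import *
for n in('scene','top'):
    d=grab(n,n+'0'); cv2.imwrite(f'pics/{n}0b.png',cv2.resize(d['color'],(800,600),interpolation=cv2.INTER_CUBIC))
    print(n,d['vfov'],d['cx'],d['cy'],d['k1'],ray(d,[[256,192]]))
print(arm.get_state())
E
```

```text
scene 57.61353575195409 255.0631323737057 188.43349627346714 -0.03496739789388403 (array([0.20520418, 0.70461591, 0.68321158]), array([[ 0.34239144, -0.70391507, -0.62240118]]))
top 55.80188541399842 251.1842128621152 192.5918756938608 -0.07398144102825477 (array([ 0.44127557, -0.02047667,  0.93258391]), array([[ 0.12791543, -0.00448382, -0.99186521]]))
{'t': 0.1, 'q': array([-8.95904535e-01,  3.59366777e-01,  1.11693580e-02, -2.68400899e-04,
       -1.22410119e+00, -2.88076066e-01]), 'qd': array([-0.00059168, -0.00202694,  0.00169339,  0.00097334,  0.00026275,
       -0.00015118]), 'joint_efforts': array([-1.24420087e-03, -5.84163558e+01,  2.93751204e+01,  7.01564535e+00,
        1.01459402e-02, -4.75429351e-05]), 'eef_pos': array([ 0.25442912, -0.62475726,  0.22569851]), 'ee_rot': array([ 3.14008059e+00, -1.84916483e-04, -2.75486818e+00]), 'force': array([ 0.07504526, -1.17486799, -0.56474796]), 'moment': array([-0.03295531,  0.00147418,  0.01960917]), 'gripper_force': 0.0, 'width': 0.0877833368829567}
```

View pics/scene0b.png

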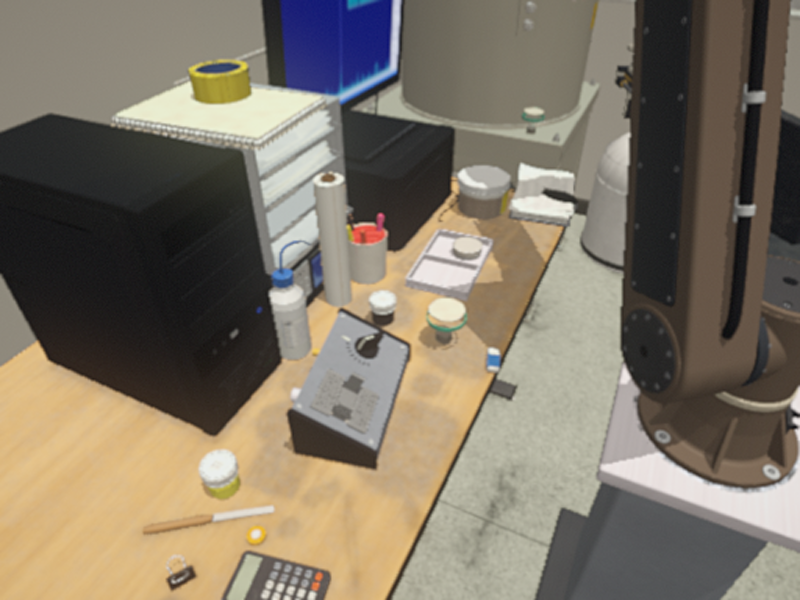

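View pics/top0b.png

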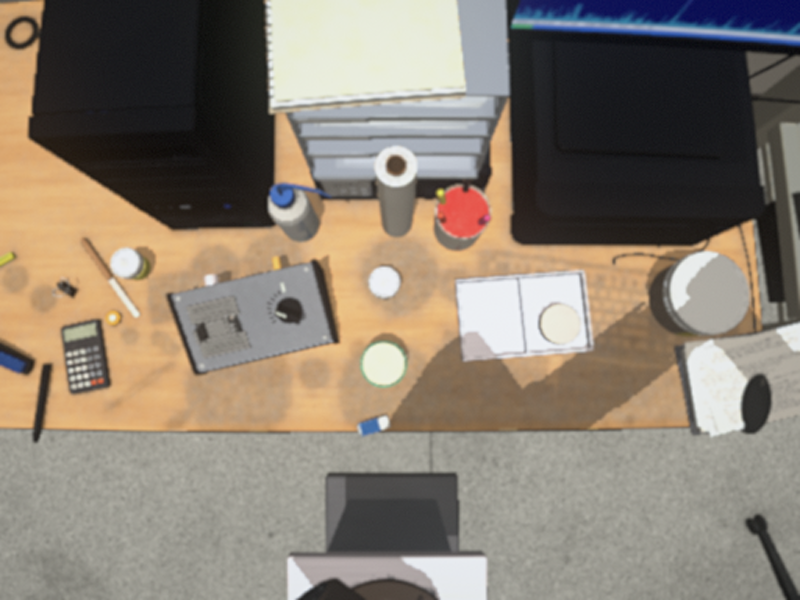

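Scene: sampler at left (big-picture top view about (250,315)), tray at right (525,315), with its empty bay on the left half; cups lie between them. Next, closer crops for the measuring.

```bash
python3 - <<'E'
from h import *
a=cv2.imread('pics/top0.png');b=cv2.imread('pics/scene0.png')
cv2.imwrite('pics/c1.png',cv2.resize(a[160:244,100:226],None,fx=6,fy=6,interpolation=cv2.INTER_CUBIC))
t=cv2.resize(a[165:237,285:385],None,fx=4,fy=4,interpolation=cv2.INTER_CUBIC)
s=cv2.resize(b[194:302,180:270],None,fx=5,fy=5,interpolation=cv2.INTER_CUBIC)[:,:400]
o=np.zeros((540,800,3),np.uint8);o[:288,:400]=t;o[:,400:]=s;cv2.imwrite('pics/c2.png',o)
E
```

```text
(no output)
```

View pics/c1.png

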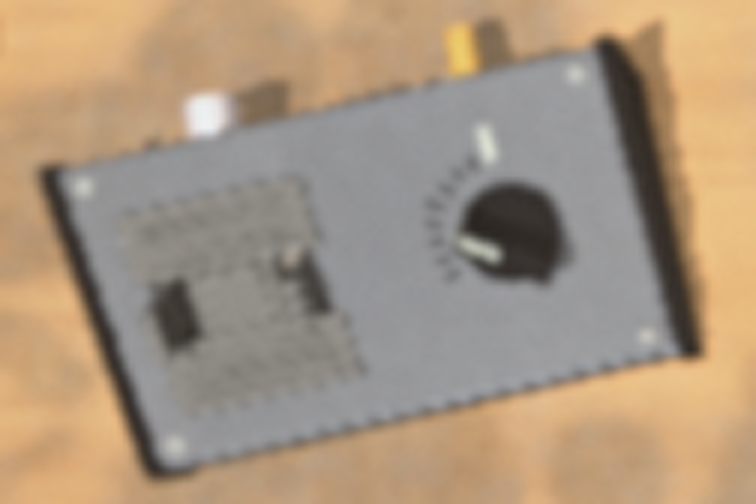

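View pics/c2.png

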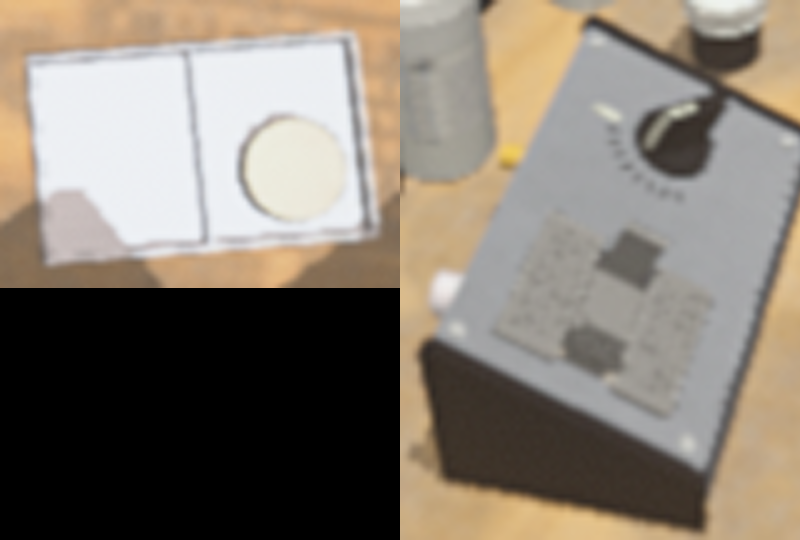

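```bash
cat >> h.py <<'E'
A=0.45; n_=np.array([-np.sin(A),0,np.cos(A)]); u_=np.array([np.cos(A),0,np.sin(A)]); v_=np.array([0,1.,0])
def pan(a,y,h): return np.array([0,0,.068])+a*u_+y*v_+h*n_   # sampler frame
def W(p,P): return R.from_euler('z',p[2]).apply(P)+[p[0],p[1],0]
E
cat > fit.py <<'E'
from h import *
from scipy.optimize import least_squares
T=load('top0');S=load('scene0')
ft=lambda L,s,o:[( (x+.5)/s-.5+o[0],(y+.5)/s-.5+o[1]) for x,y in L]
C=[pan(.065,.117,0),pan(.065,-.117,0),pan(-.065,-.117,0),pan(-.065,.117,0)]
Q=[pan(.044,.093,.004),pan(.044,.017,.004),pan(-.044,.017,.004),pan(-.044,.093,.004)]
tu=np.array(ft([(40,168),(605,38),(700,352),(152,475),(118,208),(305,178),(368,375),(185,415)],6,(100,160))); tP=np.array(C+Q)
su=np.array(ft([(190,20),(25,345),(305,470),(155,208),(315,292),(268,415),(95,330)],5,(180,194))); sP=np.array([C[1],C[0],C[3],Q[1],Q[2],Q[3],Q[0]])
f=lambda p:np.r_[(proj(T,W(p,tP))-tu),(proj(S,W(p,sP))-su)].ravel()
r=least_squares(f,[.45,.2,0.2],loss='soft_l1');s=r.x;print('sampler',s.round(4));print(f(s).reshape(-1,2).round(1).tolist())
B=np.array([[.066,.106,.022],[.066,-.106,.022],[-.066,-.106,.022],[-.066,.106,.022]])
bu=np.array(ft([(28,58),(355,33),(380,235),(45,265)],4,(285,165)))
g=lambda p:(proj(T,W(p,B))-bu).ravel()
r=least_squares(g,[.45,-.2,0]);b=r.x;print('tray',b.round(4),g(b).round(1))
np.save('pose.npy',[s,b])
print('bay',W(b,[[0,.052,.004]]))
print('well',W(s,[pan(0,.055,0)]),'grip',W(s,[pan(0,.055,.02)]),'knob',W(s,[pan(0,-.058,.022)]))
# knob angle
pu=np.array(ft([(460,238),(500,258)],6,(100,160)));c,rr=ray(T,pu)
N=R.from_euler('z',s[2]).apply(n_);o=W(s,[pan(0,-.058,.035)])[0]
P=c+rr*(((o-c)@N)/(rr@N))[:,None]
U=R.from_euler('z',s[2]).apply(u_);V=R.from_euler('z',s[2]).apply(v_)
for p in P: print('ptr u,v mm',((p-o)@U*1e3).round(1),((p-o)@V*1e3).round(1))
# free objects
print('cup',onz(T,[(383*.64,363*.64)],.076),'pot',onz(T,[(384*.64,281*.64)],.054),'bottle',onz(T,[(283*.64,195*.64)],.215),'roll',onz(T,[(397*.64,162*.64)],.272),'tin',onz(T,[(560*.64,323*.64)],.028))
E
python3 fit.py
```

```text
sampler [0.527  0.2019 0.2275]
[[0.3, 1.9], [2.1, 0.6], [-0.3, -1.8], [-0.7, -0.7], [-0.6, 1.6], [-0.8, -0.8], [-0.5, -0.2], [0.0, 0.2], [0.7, -1.1], [0.8, 1.0], [-1.7, 2.0], [-0.9, -0.8], [-0.1, -1.1], [0.8, -0.6], [-0.0, -1.1]]
tray [ 0.5335 -0.2252  0.0732] [-0.3 -0.2  0.  -0.4  0.   0.5  0.3  0. ]
bay [[ 0.52972346 -0.17330648  0.004     ]]
well [[0.51459404 0.2554844  0.068     ]] grip [[0.50611879 0.25352271 0.08600894]] knob [[0.5307527  0.14323705 0.08780984]]
ptr u,v mm 12.3 15.9
ptr u,v mm 0.7 3.2
cup [[0.45634081 0.00192303 0.076     ]] pot [[5.84845783e-01 4.57510095e-04 5.40000000e-02]] bottle [[0.67440069 0.12936084 0.215     ]] roll [[ 0.69608407 -0.02109711  0.272     ]] tin [[ 0.51888054 -0.28157374  0.028     ]]
```

Call:
{"name": "step_arm", "arguments": {"rows": [[0.01, 0.02, 0, 0.02, 0.0876], [0.02, 0.06, 0, 0.06, 0.0876], [0.035, 0.1, 0, 0.1, 0.0876], [0.05, 0.145, 0, 0.15, 0.0876], [0.067, 0.19, 0, 0.2, 0.0876], [0.084, 0.235, 0, 0.25, 0.0876], [0.1, 0.28, 0, 0.3, 0.0876], [0.116, 0.325, 0, 0.35, 0.0876], [0.132, 0.37, 0, 0.4, 0.0876], [0.148, 0.415, 0, 0.45, 0.08], [0.164, 0.46, 0, 0.5, 0.07], [0.18, 0.505, 0, 0.55, 0.06], [0.196, 0.55, 0, 0.6, 0.05], [0.212, 0.595, 0, 0.65, 0.045], [0.228, 0.64, 0, 0.7, 0.045], [0.244, 0.685, 0, 0.75, 0.045], [0.258, 0.725, 0, 0.8, 0.045], [0.268, 0.755, -0.01, 0.845, 0.045], [0.273, 0.767, -0.02, 0.845, 0.045], [0.273, 0.767, -0.026, 0.845, 0.045]], "newtons": 5}}

```text
t: 2.1
eef_pos: [0.5274, 0.1429, 0.1989]
ee_rot: [3.14, -0.002, -1.909]
force: [-0.7, -0.2, 0.1]
width: 0.045
gripper_force: 0.0
```

```bash
python3 - <<'E'
from h import *
s,b=np.load('pose.npy'); d=grab('scene','s1'); im=d['color']; x0,y0,w,h,k=150,110,150,170,3.5
im=cv2.resize(im[y0:y0+h,x0:x0+w],None,fx=k,fy=k,interpolation=cv2.INTER_CUBIC)
th=-.95
pts=[pan(0,-.058,.0),pan(0,-.058,.035),pan(0.02*np.cos(th),-.058-.02*np.sin(th),.035),pan(0,.055,.024),pan(0,.055+.031,.030),pan(0,.055-.031,.030),pan(0,.055+.031,.008),pan(.044,.017,.004),pan(-.044,.093,.004)]
for q in proj(d,W(s,pts)):
    p=((q-[x0,y0]+.5)*k-.5).round().astype(int); cv2.circle(im,tuple(p),2,(0,0,255),-1)
cv2.imwrite('pics/s1c.png',im)
T=load('top0');print(onz(T,[(302*.64,241*.64),(180*.64,226*.64)],0))
E
```

```text
[[0.6631902  0.1400699  0.        ]
 [0.69213651 0.35147448 0.        ]]
```

View pics/s1c.png

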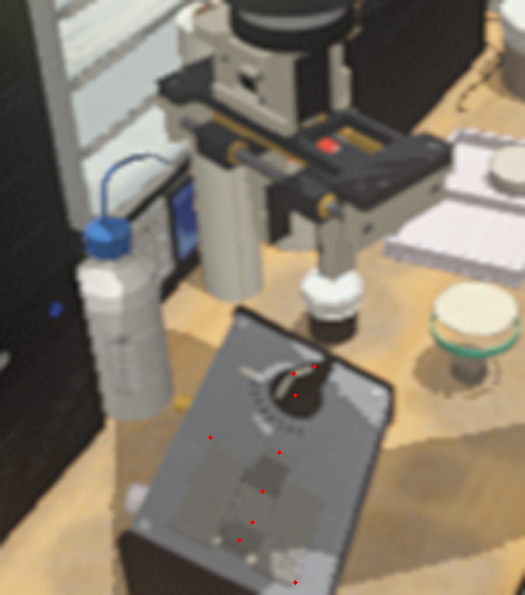

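Call:
{"name": "step_arm", "arguments": {"rows": [[0, 0, -0.04, 0, 0.045], [0, 0, -0.075, 0, 0.045], [0, 0, -0.095, 0, 0.045], [0, 0, -0.105, 0, 0.045], [0, 0, -0.111, 0, 0.045], [0, 0, -0.111, 0, 0.045]]}}

```text
t: 2.75
eef_pos: [0.5277, 0.1414, 0.0898]
ee_rot: [-3.141, -0.0, -1.911]
force: [-0.2, 0.5, 0.0]
width: 0.0448
gripper_force: 0.0
```

Call:
{"name": "step_arm", "arguments": {"rows": [[0, 0, 0, 0, 0.035], [0, 0, 0, 0, 0.025], [0, 0, 0, 0, 0.015], [0, 0, 0, 0, 0.005], [0, 0, 0, 0, 0.005], [0, 0, 0, 0, 0.005], [0, 0, 0, 0, 0.005]], "newtons": 5}}

```text
t: 3.45
eef_pos: [0.5275, 0.1421, 0.0898]
ee_rot: [3.142, 0.0, -1.91]
force: [-3.6, 1.6, 4.9]
width: 0.0156
gripper_force: 4.8
```

Call:
{"name": "step_arm", "arguments": {"rows": [[0, 0, 0, -0.06, 0.005], [0, 0, 0, -0.12, 0.005], [0, 0, 0, -0.18, 0.005], [0, 0, 0, -0.24, 0.005], [0, 0, 0, -0.3, 0.005], [0, 0, 0, -0.36, 0.005], [0, 0, 0, -0.42, 0.005], [0, 0, 0, -0.48, 0.005], [0, 0, 0, -0.54, 0.005], [0, 0, 0, -0.6, 0.005], [0, 0, 0, -0.66, 0.005], [0, 0, 0, -0.72, 0.005], [0, 0, 0, -0.78, 0.005], [0, 0, 0, -0.84, 0.005], [0, 0, 0, -0.9, 0.005], [0, 0, 0, -0.95, 0.005], [0, 0, 0, -0.98, 0.005], [0, 0, 0, -1.005, 0.005], [0, 0, 0, -1.005, 0.005], [0, 0, 0, -1.005, 0.005]]}}

```text
t: 5.45
eef_pos: [0.5269, 0.1432, 0.0896]
ee_rot: [3.14, -0.0, -2.915]
force: [-8.0, 8.0, 5.2]
width: 0.0127
gripper_force: 5.0
```

Call:
{"name": "step_arm", "arguments": {"rows": [[0, 0, 0, 0, 0.015], [0, 0, 0, 0, 0.025], [0, 0, 0, 0, 0.035], [0, 0, 0, 0, 0.04], [0, 0, 0, 0, 0.04], [0, 0, 0.03, 0, 0.04], [0, 0, 0.07, 0, 0.05], [-0.01, 0.04, 0.11, 0, 0.06], [-0.015, 0.08, 0.14, 0, 0.07], [-0.02, 0.11, 0.15, 0, 0.08], [-0.02, 0.11, 0.15, 0, 0.0876], [-0.02, 0.11, 0.15, 0, 0.0876]]}}

```text
t: 6.65
eef_pos: [0.5073, 0.2525, 0.2395]
ee_rot: [3.141, 0.0, -2.913]
force: [-0.5, 0.0, -0.6]
width: 0.0823
gripper_force: 0.0
```

```bash
python3 - <<'E'
from h import *
s,b=np.load('pose.npy'); d=grab('scene','s2');e=grab('top','t2'); print(arm.get_state()['eef_pos'])
def mk(d,x0,y0,w,h,k,pts):
    im=cv2.resize(d['color'][y0:y0+h,x0:x0+w],None,fx=k,fy=k,interpolation=cv2.INTER_CUBIC)
    for q in proj(d,W(s,pts)):
        p=((q-[x0,y0]+.5)*k-.5).round().astype(int); cv2.circle(im,tuple(p),1,(0,0,255),-1)
    return im
c=[pan(a,.055+y,.004) for a in(.044,-.044) for y in(.038,-.038)]+[pan(a,.055+y,.030) for a in(.011,-.011) for y in(.031,-.031)]
k=[pan(0,-.058,.035),pan(.02,-.058,.035)]
A=mk(d,180,180,90,120,5,c+k);B=mk(e,140,160,70,100,5,k+c)
o=np.zeros((600,800,3),np.uint8);o[:600,:450]=A;o[:500,450:]=B;cv2.imwrite('pics/s2c.png',o)
E
```

```text
[0.50720843 0.2510373  0.23872633]
```

View pics/s2c.png

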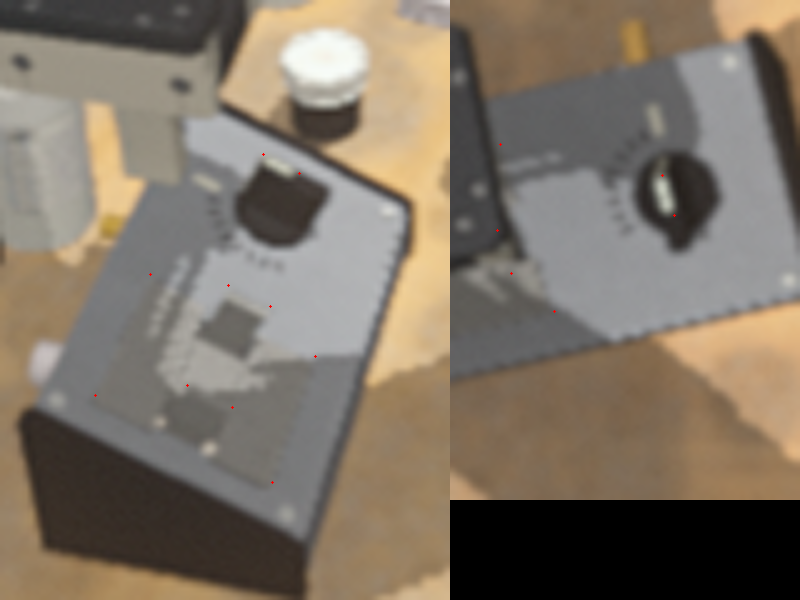

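The knob pointer lies along the index (scene crop line (297,172)→(262,156), as predicted), and the cover matches the model to about 2 mm. Descend over the tabs.

Call:
{"name": "step_arm", "arguments": {"rows": [[0, 0.003, -0.04, 0, 0.0876], [0, 0.003, -0.08, 0, 0.0876], [0, 0.003, -0.115, 0, 0.0876], [0, 0.003, -0.135, 0, 0.0876], [0, 0.003, -0.148, 0, 0.0876], [0, 0.003, -0.155, 0, 0.0876], [-0.001, 0.003, -0.16, 0, 0.0876], [-0.001, 0.003, -0.16, 0, 0.0876]]}}

```text
t: 7.55
eef_pos: [0.5067, 0.2548, 0.0797]
ee_rot: [3.142, 0.0, -2.915]
force: [0.4, -1.3, 0.5]
width: 0.0878
gripper_force: 0.0
```

Call:
{"name": "step_arm", "arguments": {"rows": [[0, 0, -0.001, 0, 0.075], [0, 0, -0.001, 0, 0.065], [0, 0, -0.001, 0, 0.055], [0, 0, -0.001, 0, 0.045], [0, 0, -0.001, 0, 0.04], [0, 0, -0.001, 0, 0.04], [0, 0, -0.001, 0, 0.04], [0, 0, -0.001, 0, 0.04]], "newtons": 20}}

```text
t: 8.35
eef_pos: [0.5066, 0.2552, 0.0792]
ee_rot: [3.141, 0.0, -2.915]
force: [-3.6, 0.4, 8.0]
width: 0.0467
gripper_force: 20.0
```

Call:
{"name": "step_arm", "arguments": {"rows": [[-0.002, -0.0005, 0.0045, 0, 0.04], [-0.004, -0.001, 0.009, 0, 0.04], [-0.007, -0.0015, 0.0145, 0, 0.04], [-0.01, -0.0025, 0.021, 0, 0.04], [-0.014, -0.003, 0.03, 0, 0.04], [-0.018, -0.004, 0.039, 0, 0.04], [-0.025, -0.006, 0.054, 0, 0.04], [-0.034, -0.008, 0.072, 0, 0.04], [-0.042, -0.01, 0.09, 0, 0.04], [-0.042, -0.01, 0.09, 0, 0.04]]}}

```text
t: 9.35
eef_pos: [0.4649, 0.2456, 0.1717]
ee_rot: [3.139, 0.004, -2.914]
force: [1.0, -0.5, -1.5]
width: 0.0466
gripper_force: 20.0
```

```bash
python3 - <<'E'
from h import *
d=grab('scene','s3');cv2.imwrite('pics/s3c.png',cv2.resize(d['color'][120:300,150:330],None,fx=3.3,fy=3.3,interpolation=cv2.INTER_CUBIC))
E
```

```text
(no output)
```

View pics/s3c.png

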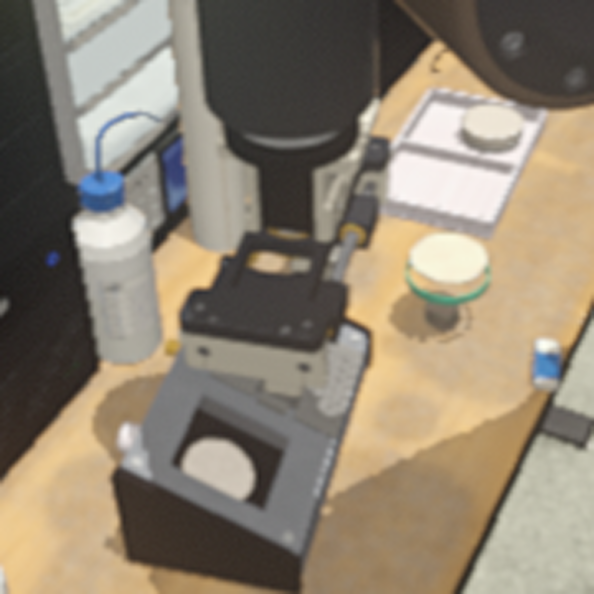

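Call:
{"name": "step_arm", "arguments": {"rows": [[0, 0, 0.01, 0, 0.04], [0.001, -0.01, 0.02, 0, 0.04], [0.004, -0.03, 0.025, -0.01, 0.04], [0.008, -0.06, 0.025, -0.02, 0.04], [0.012, -0.09, 0.025, -0.03, 0.04], [0.016, -0.12, 0.025, -0.04, 0.04], [0.021, -0.15, 0.025, -0.05, 0.04], [0.025, -0.18, 0.025, -0.06, 0.04], [0.029, -0.21, 0.025, -0.07, 0.04], [0.033, -0.24, 0.025, -0.08, 0.04], [0.037, -0.27, 0.025, -0.095, 0.04], [0.041, -0.3, 0.02, -0.11, 0.04], [0.045, -0.33, 0.01, -0.12, 0.04], [0.05, -0.36, 0, -0.135, 0.04], [0.054, -0.39, -0.02, -0.145, 0.04], [0.056, -0.408, -0.04, -0.154, 0.04], [0.057, -0.416, -0.06, -0.154, 0.04], [0.057, -0.419, -0.075, -0.154, 0.04], [0.057, -0.419, -0.08, -0.154, 0.04], [0.057, -0.419, -0.08, -0.154, 0.04]]}}

```text
t: 11.4
eef_pos: [0.521, -0.1745, 0.088]
ee_rot: [3.142, -0.002, -3.069]
force: [-0.4, -0.6, -0.2]
width: 0.0467
gripper_force: 20.0
```

```bash
python3 - <<'E'
from h import *
s,b=np.load('pose.npy');st=arm.get_state();e=st['eef_pos'];print(e,st['ee_rot'],st['width'],st['force'])
d=grab('scene','s4');x0,y0,k=220,120,5
im=cv2.resize(d['color'][y0:y0+110,x0:x0+140],None,fx=k,fy=k,interpolation=cv2.INTER_CUBIC)
g=np.array(e)+[0,0,.0085]; r=R.from_euler('z',b[2])
for (a,y,h) in [(.044,.038,-.016),(.044,-.038,-.016),(-.044,.038,-.016),(-.044,-.038,-.016),(-.034,.017,-.036),(.034,.017,-.036)]:
    p=proj(d,g+r.apply(a*u_+y*v_+h*n_))[0]; cv2.circle(im,tuple(((p-[x0,y0]+.5)*k-.5).round().astype(int)),2,(0,0,255),-1)
cv2.imwrite('pics/s4c.png',im)
E
```

```text
[ 0.52101846 -0.1745479   0.08804248] [ 3.14157833e+00 -1.90973283e-03 -3.06934489e+00] 0.04670368266641447 [-0.43431677 -0.58311128 -0.15378325]
```

View pics/s4c.png

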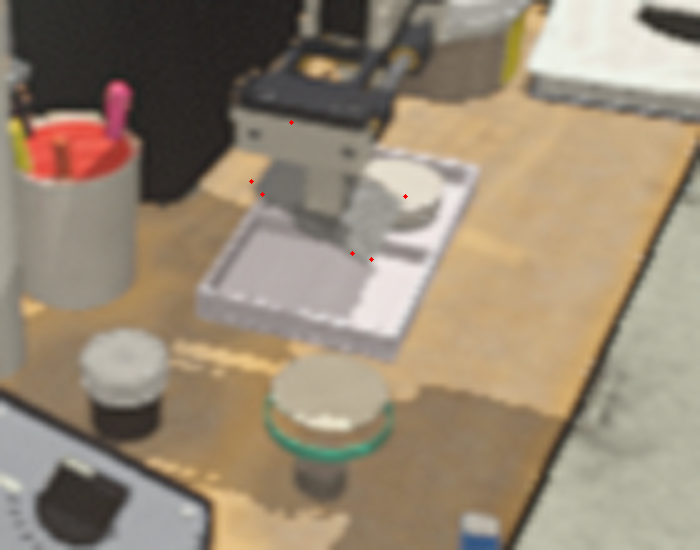

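Call:
{"name": "step_arm", "arguments": {"rows": [[0, 0, -0.015, 0, 0.04], [0, 0, -0.027, 0, 0.04], [0, 0, -0.034, 0, 0.04], [0, 0, -0.039, 0, 0.04], [0, 0, -0.042, 0, 0.04], [0, 0, -0.044, 0, 0.04], [0, 0, -0.044, 0, 0.04]]}}

```text
t: 12.15
eef_pos: [0.5219, -0.1741, 0.0449]
ee_rot: [-3.141, 0.0, -3.069]
force: [-0.4, 1.2, 0.8]
width: 0.0467
gripper_force: 20.0
```

Call:
{"name": "step_arm", "arguments": {"rows": [[0, 0, -0.002, 0, 0.04], [0.003, 0, -0.004, 0, 0.04], [0.006, 0.0005, -0.006, 0, 0.04], [0.009, 0.0005, -0.0075, 0, 0.04], [0.012, 0.001, -0.0095, 0, 0.04], [0.015, 0.001, -0.011, 0, 0.04], [0.018, 0.001, -0.0125, 0, 0.04], [0.018, 0.001, -0.0125, 0, 0.04]]}}

```text
t: 12.95
eef_pos: [0.5391, -0.173, 0.0319]
ee_rot: [3.141, -0.002, -3.069]
force: [-2.4, 1.2, 5.6]
width: 0.0469
gripper_force: 20.0
```

Call:
{"name": "step_arm", "arguments": {"rows": [[0, 0, -0.001, 0, 0.04], [0, 0, -0.002, 0, 0.04], [0, 0, -0.003, 0, 0.04], [0, 0, -0.003, 0, 0.04]]}}

```text
t: 13.35
eef_pos: [0.5396, -0.173, 0.0312]
ee_rot: [-3.141, 0.0, -3.068]
force: [-9.3, 5.7, 25.8]
width: 0.0474
gripper_force: 20.1
```

```bash
python3 - <<'E'
from h import *
a=grab('scene','s5')['color'];b=grab('top','t5')['color']
A=cv2.resize(a[125:205,240:320],None,fx=5,fy=5,interpolation=cv2.INTER_CUBIC);B=cv2.resize(b[160:240,280:360],None,fx=5,fy=5,interpolation=cv2.INTER_CUBIC)
cv2.imwrite('pics/s5c.png',np.hstack([A,B]))
E
```

```text
(no output)
```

View pics/s5c.png

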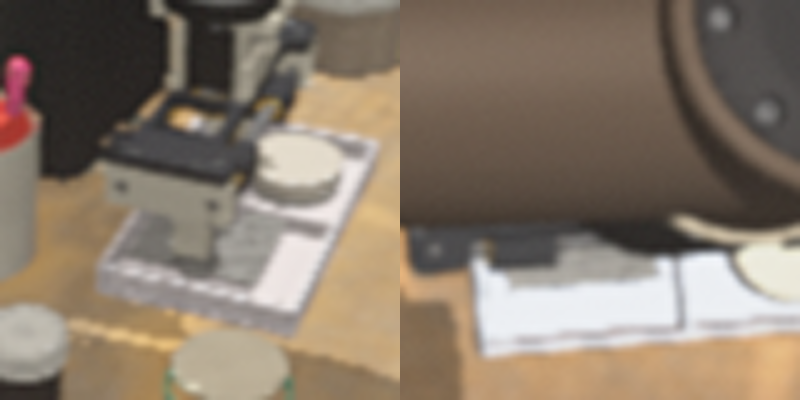

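Call:
{"name": "step_arm", "arguments": {"rows": [[0, 0, 0.001, 0, 0.04], [0, 0, 0.0015, 0, 0.04], [0, 0, 0.0015, 0, 0.05], [0, 0, 0.0015, 0, 0.055], [0, 0, 0.0015, 0, 0.06], [0, 0, 0.0015, 0, 0.065], [0, 0, 0.0015, 0, 0.07], [0, 0, 0.0015, 0, 0.076], [0, 0, 0.002, 0, 0.076], [0, 0, 0.01, 0, 0.076], [0, 0, 0.03, 0, 0.08], [0, 0, 0.07, 0, 0.08], [0, 0, 0.11, 0, 0.08], [-0.03, 0, 0.14, 0, 0.08], [-0.06, -0.03, 0.15, 0, 0.08], [-0.06, -0.07, 0.15, 0, 0.08], [-0.06, -0.11, 0.15, 0, 0.08], [-0.06, -0.15, 0.15, 0, 0.08], [-0.06, -0.18, 0.15, 0, 0.08], [-0.06, -0.18, 0.15, 0, 0.08]]}}

```text
t: 15.45
eef_pos: [0.4792, -0.3562, 0.1791]
ee_rot: [-3.141, -0.0, -3.072]
force: [-0.8, 0.8, -0.5]
width: 0.0802
gripper_force: 0.0
```

```bash
python3 - <<'E'
from h import *
s,t=np.load('pose.npy')
D=grab('scene','s6');E=grab('top','t6');a=D['color'].copy();b=E['color'].copy()
o=np.zeros((600,800,3),np.uint8)
r=W(t,[[.01+x,.052+y,.024] for x in(.044,-.044) for y in(.038,-.038)])
def mk(d,x0,y0,w,h,k):
    im=cv2.resize(d['color'][y0:y0+h,x0:x0+w],None,fx=k,fy=k,interpolation=cv2.INTER_CUBIC)
    for q in proj(d,r): cv2.circle(im,tuple(((q-[x0,y0]+.5)*k-.5).round().astype(int)),1,(0,0,255),-1)
    return im
o[:400,:400]=mk(D,240,125,80,80,5);o[:400,400:]=mk(E,280,160,80,80,5);o[400:,:400]=mk(D,200,190,100,50,4);o[400:,400:]=mk(E,140,160,100,50,4)
cv2.imwrite('pics/s6c.png',o)
E
```

```text
(no output)
```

View pics/s6c.png

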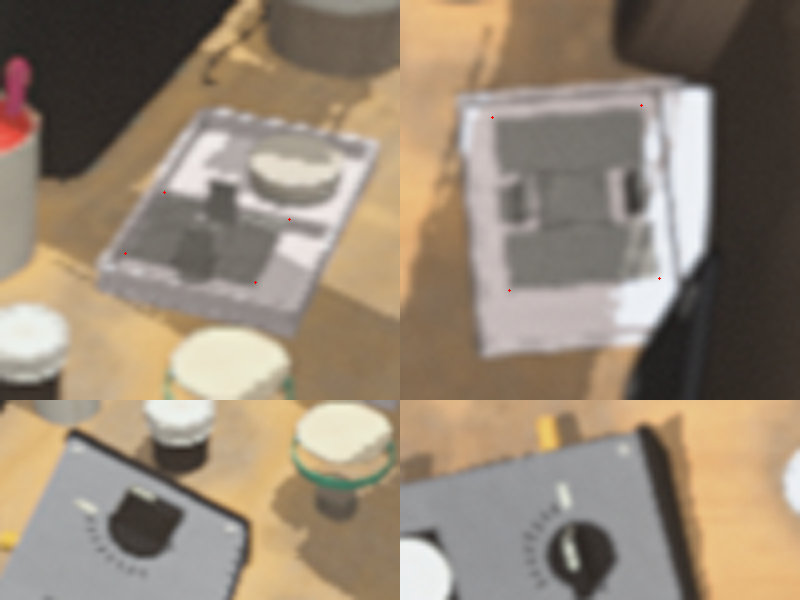

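The cover stands flat with its tabs up: its plate corners are on the predicted flat points, e.g. (493,117) and (659,278), inside the empty bay. The knob pointer (565,540) lines up with the index (563,495), and the gripper is clear.

```bash
python3 -c "
from station import arm
print(arm.job_done())"
```

```text
the job is handed in; nothing more can be done
None
```

I closed the valve to its index mark, set the cover flat and tabs up in the tray's empty bay, and handed the job in at about 15.5 s of the 67 s allowed; the verdict was not shown.

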